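# Check the stop of a trolley brake lever

### The job

Check the brake lever of the sample trolley, the longer of the two hand levers: with the backs of your shut fingers press it in towards its bar until it comes up against its stop, wait a second, and let it spring all the way back out. Then press it in to the stop again and finish while holding it there, so that the gap left between lever and bar can be measured. Grip nothing, do not force the lever, and touch neither the bar nor the short lever nor the small things standing around.

Things in the scene. Friction and masses are not known exactly. Their poses are not given: they have to be found in the camera images.
- long_stand: Handle with the long lever: aluminium plate 90 x 270 x 8 mm fixed on the bench, on it a U-shaped steel tube 22 mm thick; its level bar runs along the stand's y (115 mm either way) at x = 0, z = 110 mm. Origin: centre of the plate's underside, z up. The lever lies on the -x side, facing the robot; pressing it in means pushing about along +x.
- long_grip: The black rubber grip on the bar behind the long lever, radius 15 to 17 mm, 136 mm long, axis along the stand's y; origin at its middle (stand x = 0, y = -20, z = 110 mm). Not to be touched.
- long_pivot (a point): The long lever's upright pivot pin, fixed on the stand at x = -32, y = +62, z = 110 mm, in a black clamp fork that rises to z = 128 mm. From it the lever runs towards the stand's -y.
- long_press (a point): Where to press the long lever: middle of its outer face, 110 mm from the pivot; moves with the lever. Plain dark metal blade, 10 mm thick, 18 mm tall (z 101 to 119 mm), 150 mm from pivot to tip, ball of radius 10 mm at the tip; at rest it leans 0.34 rad away from the bar. Site axes: x square to the blade, into it (pressing direction); -y along the blade to the tip.
- long_lever (a joint): Long lever's angle, rad: 0 at rest (fully out), growing as pressed in, 0.34 at its firm stop, parallel to the bar, 12 mm clear of the grip. A spring pushes back about 3 N at the press point at rest, 8 N just before the stop; beyond it the force rises steeply. It springs back out by itself. More than 40 N is forcing it.
- short_stand: The other handle, alike in everything but its lever, which is 80 mm long instead of 150 mm. Same frame as the long one. The two stands stand side by side, either one on the left, each turned a little.
- short_lever (a joint): Angle of the short lever, rad: 0 at rest, 0.34 fully in. To be left alone.
- vial_front: Small capped vial, 24 mm across and 52 mm tall, loose, standing in front of the long lever's pivot end. Origin: centre of its underside.
- vial_back: Small capped vial, 24 mm across and 52 mm tall, loose, standing behind the long lever's bar. Origin: centre of its underside.
- label_roll: White roll of labels, 62 mm across and 36 mm tall, loose, lying in front of the short lever's handle. Origin: centre of its underside.
- timer: Small white timer, 58 x 62 x 20 mm, loose, near the front edge of the bench between the stands. Origin: centre of its underside.

How it is judged (in metres and radians):
On the way, in this order (a step that is already met when the one before it is completed fails the run):
1. the long lever is pressed in to its stop by the fingers and held a moment (value of joint long_lever above 0.31 rad and contact force between the fingers and long_lever above 3 N), for 0.4 s.
2. the long lever is let go and has sprung all the way out (value of joint long_lever below 0.03 rad and contact force between the fingers and long_lever below 1 N), for 0.1 s.
At the end, for the whole second after the job is handed in: After one full press and release, the fingers hold the long lever pressed in against its stop (joint above 0.31 of 0.34 rad, more than 3 N from the fingers), the short lever is at rest, and the program has ended (all of step 1 and value of joint short_lever below 0.05 rad); the arm keeps its last pose, push and grip.
It fails at once if the long lever is forced (more than 40 N) (contact force between the arm and long_lever above 40 N).
It fails at once if the fingers are forced against the long lever (more than 40 N) (contact force between the fingers and long_lever above 40 N).
It fails at once if the robot presses on or grips the bar (more than 1 N) (contact force between any of the fingers, the arm and long_grip above 1 N).
It fails at once if the short lever is pressed (value of joint short_lever above 0.06 rad).
It fails at once if a small thing standing around is moved by more than 12 mm, lifted or knocked over (distance of any of vial_front, vial_back, label_roll, timer from where it was at the start of the episode above 0.012 m or angle between any of vial_front, vial_back's own z axis and vertical above 0.3 rad).
It also fails if it takes over 40 s, if anything falls off the work surface, if the arm or the gripper's body presses on something with over 40 N, if the wrist force passes 120 N, or if a joint passes its speed limit or range.

### The arm

A 6-joint arm with a two-finger parallel gripper is mounted at the origin on a cart in front of the work surface, level with it; the furniture and walls round the work are solid. World frame = base frame: x ahead of the robot, y to its left, z up, the work surface at z = 0. Lengths are in mm, angles in rad, forces in N, time in s.
With the tool pointing down it reaches from about 350 to 775 mm from the base axis. Payload 7.3 kg.
Tool frame: the origin (TCP) lies on the centre line of the jaws, within the pads' length; the fingertips stand finger_overhang ahead of it and the grasp point (between the pads) lies 8 mm behind it (finger_overhang is the distance from the TCP to the fingertips, in mm); z points along the fingers, y is the line along which they close (so a half turn about z gives the same grasp; the last joint's range is limited). The gripper opens to 92 mm and grips with 3 to 60 N. Pads are 19 mm wide; open, the fingers measure 130 mm over their backs; the gripper's body (75 mm by 190 mm) begins 47 mm behind the grasp point.
Start: joints at [-1.386, 0.342, 1.524, -0, 1.275, -0.146], TCP at [170.543, -496.55, 202.441] pointing down, gripper open.
Joint ranges: [-2.53, 2.53], [-0.77, 2.02], [0.04, 2.7], [-1, 4.14], [0.28, 2.66], [-3.11, 3.11]. Speed limits (rad/s): [2.57, 2.57, 3.14, 3.14, 3.14, 3.14].

### API

Orientations are given as [roll, pitch, yaw] about the fixed x, y, z axes, in that order (R = Rz(yaw) Ry(pitch) Rx(roll)).
In Python, from plant import get_obs, capture, close_job, finger_overhang gives the robot as it stands.
- The arm moves only by the shell command python3 -m inch 'ROWS'. ROWS is JSON, one flat list of numbers, 7 for each row, row after row: the turn, a rotation vector about the tool's x, y, z scaled (see below), then the shift along the tool's x, y, z scaled (see below), then the closure, from -1 (fully open) to 1 (shut). In form: [ax, ay, az, tx, ty, tz, gripper, ax, ay, az, tx, ty, tz, gripper, ...]. A call has 1 to 10 rows; each row shifts and turns the commanded pose from where the row before left it, along the tool's axes as they then stand; what a row does not reach is not made up. The controller multiplies each number of a shift by 0.8 m and each number of a turn by 1.5 rad. A row lasts 1/12 s, in which the tool goes at most 41.7 mm and 7.16 degrees, less where a joint would pass 70% of its speed; a pose out of reach is approached as far as the arm can. A call with a number of a shift or a turn outside -1 to 1 is refused whole. A call with a gripper value outside its range is refused whole. The fingers move at their own pace and stop on an object; the grip force is fixed at half the most. Time passes only in rows, so rows that do not move let the fingers close. It gives the time, the measured TCP pose, the force, the opening and the grip force at its end, in the units of the state.
- get_obs(): the state, without advancing time (a new reading comes with each control period).
- capture(name): name is "scene" or "top" or "wrist"; returns a dict with "image" (400x640x3 uint8, red, green, blue), "mtx" (3x3 intrinsics, pixels), "distortion" ([k1, k2, p1, p2, k3] as OpenCV has them; the pictures are not rectified), "pose" (4x4, takes a point from camera to world coordinates). Camera axes: x right, y up, looking along -z (the intrinsics and any distortion apply to the point x, -y, -z); pixel columns grow to the right and rows downward; lengths in mm; the calibration is good to about 2 mm. A picture is of the moment at which its call begins. There is no depth.
- close_job(): hands the job in; it is judged then, once.
The state is a dict: "time": time; "joint_positions": joint angles; "dq": joint speeds; "tau": joint torques, N m; "tool_pos": TCP position; "tcp_rot": TCP orientation; "contact_force": force on the tool from outside, world axes, zero at the start; "moment": the same for the moment, N m; "grip_width": finger opening in mm; "finger_force": force on a finger pad.
Only numpy, scipy, OpenCV 4.12 (cv2) and the standard library are available. Lean on these libraries where they do the work, as an engineer would, in place of code of your own. Each camera call takes 0.05 s, during which the arm holds its last target. There are 200 camera calls.

## Working session

There is one attempt and no reset: what is moved stays moved. The work goes in short steps, Python scripts to look and compute and a shell command to move; the robot and the scene stay as the last step left them, time stands still between calls to the robot, and variables do not carry over. Pictures are saved under pics/ and viewed, at most 10 in all, crops included, and the job is handed in when it is done.

```bash
mkdir -p pics; python3 - <<'E'
from plant import *
import cv2
for n in("scene","top"):
    c=capture(n);cv2.imwrite(f"pics/{n}0.png",c["image"][:,:,::-1]);print(n,c["mtx"].round(1).tolist(),c["distortion"],c["pose"].round(3).tolist())
print(get_obs(),finger_overhang if not callable(finger_overhang) else finger_overhang())
E
```

```text
scene [[369.9, 0.0, 318.1], [0.0, 369.9, 200.6], [0.0, 0.0, 1.0]] [-0.04205582  0.          0.          0.          0.        ] [[-0.886, 0.176, -0.428, 129.165], [-0.463, -0.349, 0.815, 723.64], [-0.006, 0.92, 0.391, 460.226], [0.0, 0.0, 0.0, 1.0]]
top [[485.0, 0.0, 316.5], [0.0, 485.0, 192.0], [0.0, 0.0, 1.0]] [-0.14371767  0.          0.          0.          0.        ] [[-0.017, 0.998, -0.062, 421.897], [-1.0, -0.016, 0.021, 17.813], [0.02, 0.062, 0.998, 1290.984], [0.0, 0.0, 0.0, 1.0]]
{'time': 0.1, 'joint_positions': array([-1.38597546e+00,  3.42627633e-01,  1.52493294e+00, -1.36610143e-05,
        1.27536250e+00, -1.46007846e-01]), 'dq': array([ 7.73232304e-04, -1.53848703e-03, -3.09294002e-03, -4.41869546e-04,
        3.87812064e-05, -3.67714248e-04]), 'tau': array([ 1.76556321e-03, -4.32005882e+01, -2.44693029e+01,  7.19596515e-02,
        5.25688590e-02, -3.73398439e-05]), 'tool_pos': array([ 170.47461584, -496.13944245,  201.82366257]), 'tcp_rot': array([-3.14027450e+00, -1.80636483e-04,  3.30832577e-01]), 'contact_force': array([-0.19067239, -0.0310734 ,  0.56536856]), 'moment': array([-0.0013739 ,  0.0487953 , -0.00410289]), 'finger_force': 0.0, 'grip_width': 92.12485450802268} 11.0
```

View pics/scene0.png

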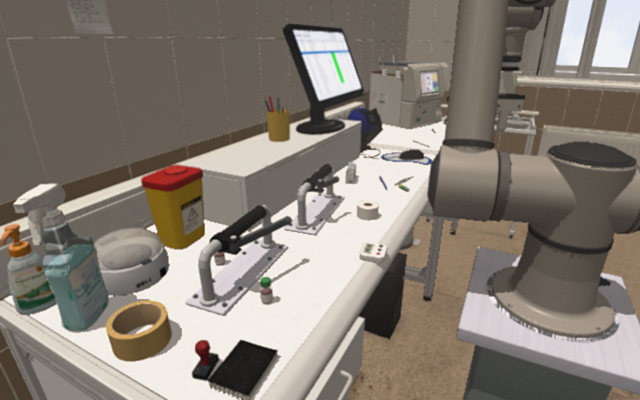

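View pics/top0.png

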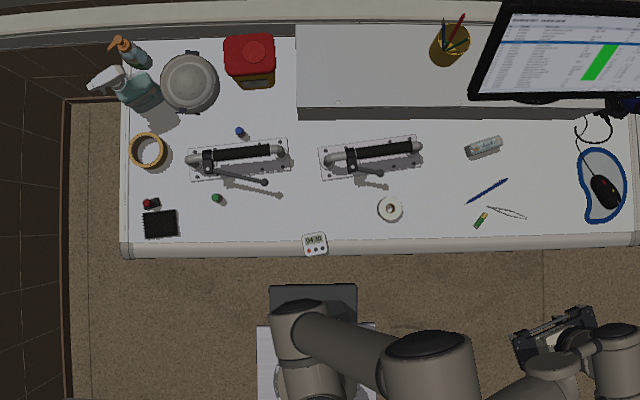

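The long lever is on the left stand: pivot near top px (207,168), ball tip near (265,183). The front vial is at (217,198), the back vial at (240,131), the short stand is on the right around (372,158), and the timer is at (315,244). I'll enlarge this region to measure it.

```bash
cat > h.py <<'E'
import numpy as np,cv2
from plant import *
def ray(c,uv):
    n=cv2.undistortPoints(np.array(uv,float).reshape(-1,1,2),c["mtx"],c["distortion"])[:,0]
    d=np.c_[n[:,0],-n[:,1],-np.ones(len(n))]@c["pose"][:3,:3].T
    return c["pose"][:3,3],d
def onz(c,uv,z):
    o,d=ray(c,uv);return o+d*((z-o[2])/d[:,2])[:,None]
def proj(c,P):
    q=(np.array(P,float)-c["pose"][:3,3])@c["pose"][:3,:3]
    return cv2.projectPoints(q*[1,-1,-1],np.zeros(3),np.zeros(3),c["mtx"],c["distortion"])[0][:,0]
E
python3 - <<'E'
from h import *
c=capture("top");im=c["image"]
g=im.max(2)
m=(g<45).astype(np.uint8); m[:, :185]=0;m[:,295:]=0;m[:135]=0;m[200:]=0
m=cv2.morphologyEx(m,cv2.MORPH_OPEN,np.ones((7,7),np.uint8))
n,l,s,ce=cv2.connectedComponentsWithStats(m)
for i in range(1,n):
    p=np.argwhere(l==i)[:,::-1].astype(np.float32);r=cv2.minAreaRect(p);print(s[i],r,onz(c,[r[0]],110).round(1))
cv2.imwrite("pics/crop.png",cv2.resize(im[120:220,175:305],None,fx=6,fy=6,interpolation=cv2.INTER_CUBIC)[:,:,::-1])
E
```

```text
[213 145  57  16 619] ((240.99392700195312, 152.44512939453125), (11.043153762817383, 56.87224578857422), 83.6598129272461) [[595.7 176.1 110. ]]
```

View pics/crop.png

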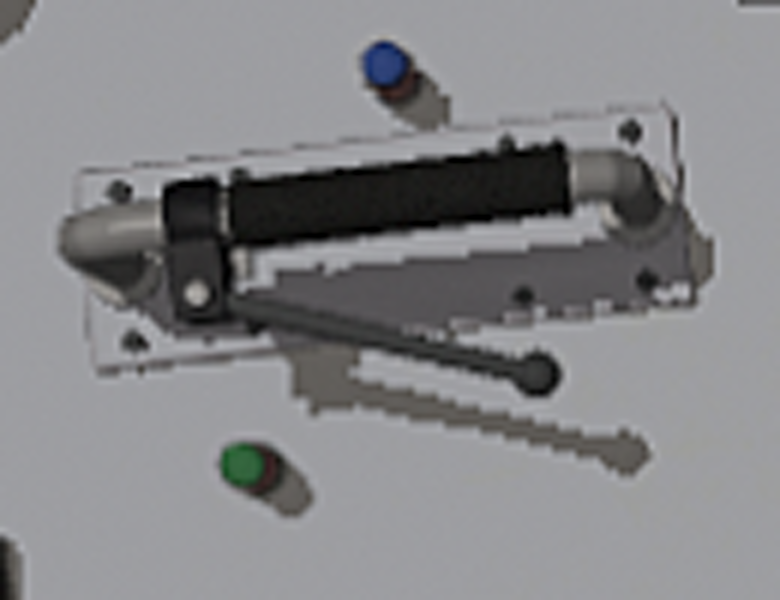

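The crop shows the pivot pin at (198,293), the ball at (538,373), and the grip's end middles at (232,212) and (571,180). The plate corners are at (80,170), (668,102), (693,302) and (97,373). The green front vial is at (243,463) and the blue back vial at (386,63).

```bash
python3 - <<'E'
from h import *
c=capture("top")
f=lambda L:[((x+.5)/6-.5+175,(y+.5)/6-.5+120) for x,y in L]
grip=onz(c,f([(232,212),(571,180)]),110); pl=onz(c,f([(80,170),(668,102),(693,302),(97,373)]),8)
piv=onz(c,f([(198,293)]),129);ball=onz(c,f([(538,373)]),110);v=onz(c,f([(243,463),(386,63)]),52)
ya=grip[0]-grip[1]; print("grip",grip.round(1).tolist(),np.linalg.norm(ya)); print("plate",pl.mean(0),np.linalg.norm(np.roll(pl,-1,0)-pl,axis=1))
yaw=np.arctan2(-ya[0],ya[1]); e=pl[0]-pl[1]+pl[3]-pl[2]; yp=np.arctan2(-e[0],e[1]);print("yaw",yaw,yp)
for nm,Y in(("g",yaw),("p",yp)):
  R=np.array([[np.cos(Y),-np.sin(Y)],[np.sin(Y),np.cos(Y)]])
  for o in (grip.mean(0)[:2]-R@[0,-20],pl.mean(0)[:2],piv[0,:2]-R@[-32,62],ball[0,:2]-R@[-32-150*np.sin(.34),62-150*np.cos(.34)]): print(nm,o.round(1))
print("piv",piv,"ball",ball,"vials",v)
R=np.array([[np.cos(yaw),-np.sin(yaw)],[np.sin(yaw),np.cos(yaw)]]);o=grip.mean(0)[:2]-R@[0,-20]
s=capture("scene");im=s["image"][:,:,::-1].copy()
def W(p):return np.r_[o+R@p[:2],p[2]]
P=[W(np.array(p)) for p in [(-32,62,128),(-82,-79.4,110),(0,-88,110),(0,48,110),(-45,135,8),(-45,-135,8),(45,135,8),(45,-135,8)]]
for u in proj(s,P): cv2.circle(im,tuple(int(round(t*8)) for t in u),8,(0,0,255),1,cv2.LINE_AA,3)
cv2.imwrite("pics/chk.png",cv2.resize(im[190:320,180:310],None,fx=4.5,fy=4.5))
E
```

```text
grip [[590.8, 244.7, 110.0], [601.5, 105.3, 110.0]] 139.83446420777247
plate [593.33718385 196.67645087   8.        ] [264.97149569  90.35316855 267.08758085  91.59301735]
yaw 0.07659487857125352 0.09949628680871347
g [594.7 194.9]
g [593.3 196.7]
g [592.2 195.5]
g [598.2 205. ]
p [594.2 194.9]
p [593.3 196.7]
p [593.5 196.4]
p [596.2 206.7]
piv [[555.50471651 254.88950776 129.        ]] ball [[522.51349463 119.51649559 110.        ]] vials [[490.97236177 251.32601202  52.        ]
 [662.74686674 189.09596204  52.        ]]
```

View pics/chk.png

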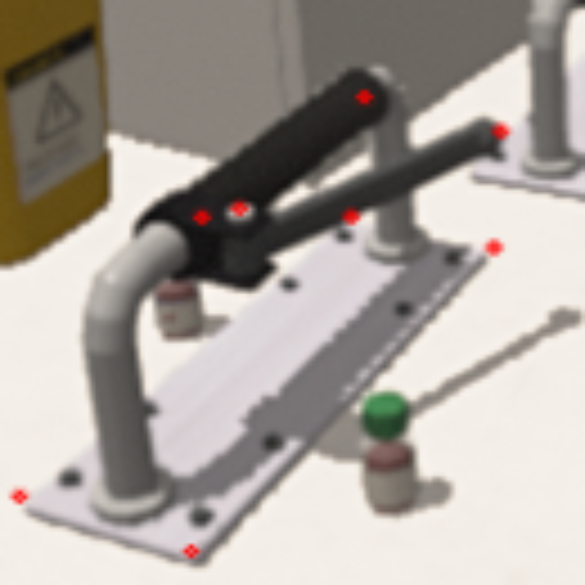

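The projected points match in the scene view, so the stand origin is about (593.5, 196) with yaw about 0.092. First I turn the tool so its y axis lies along the pressing direction, and shut the fingers.

```bash
python3 -m inch '[0,0,-0.08,0,0,0,1, 0,0,-0.08,0,0,0,1, 0,0,-0.08,0,0,0,1, 0,0,-0.08,0,0,0,1, 0,0,-0.08,0,0,0,1, 0,0,-0.08,0,0,0,1, 0,0,-0.08,0,0,0,1, 0,0,-0.08,0,0,0,1, 0,0,-0.08,0,0,0,1, 0,0,-0.08,0,0,0,1]'; python3 -m inch '[0,0,-0.08,0,0,0,1, 0,0,-0.008,0,0,0,1, 0,0,0,0,0,0,1]'
```

```text
time: 1.08
tool_pos: [170.5, -496.5, 202.3]
tcp_rot: [-3.142, -0.0, 1.537]
contact_force: [0.5, 0.1, -0.2]
grip_width: 29.6
finger_force: 0.0
time: 1.33
tool_pos: [170.5, -496.5, 202.3]
tcp_rot: [-3.142, -0.0, 1.66]
contact_force: [0.4, -0.5, 1.0]
grip_width: 9.9
finger_force: 0.0
```

```bash
python3 -m inch '[0,0,0,0.028,0.034,0,1, 0,0,0,0.028,0.034,0,1, 0,0,0,0.028,0.034,0,1, 0,0,0,0.028,0.034,0,1, 0,0,0,0.028,0.034,0,1, 0,0,0,0.028,0.034,0,1, 0,0,0,0.028,0.034,0,1, 0,0,0,0.028,0.034,0,1, 0,0,0,0.028,0.034,0,1, 0,0,0,0.028,0.034,0,1]'
```

```text
time: 2.17
tool_pos: [421.8, -247.1, 202.6]
tcp_rot: [3.141, 0.0, 1.659]
contact_force: [0.3, -0.2, -0.7]
grip_width: 0.5
finger_force: 0.0
```

```bash
python3 -m inch '[0,0,0,0.047,0.012,0,1, 0,0,0,0.047,0.012,0,1, 0,0,0,0.047,0.012,0,1, 0,0,0,0.047,0.012,0,1, 0,0,0,0.047,0.012,0,1, 0,0,0,0.047,0.012,0,1, 0,0,0,0.047,0.012,0,1, 0,0,0,0.047,0.012,0,1, 0,0,0,0.047,0.012,0,1, 0,0,0,0.047,0.012,0,1]'; python3 -m inch '[0,0,0,0,0,0,1, 0,0,0,0,0,0,1]'
```

```text
time: 3.0
tool_pos: [481.8, 136.8, 202.5]
tcp_rot: [3.141, 0.0, 1.659]
contact_force: [1.0, -0.1, 0.4]
grip_width: 0.4
finger_force: 0.0
time: 3.17
tool_pos: [481.7, 136.6, 202.1]
tcp_rot: [-3.141, 0.0, 1.664]
contact_force: [0.3, -0.8, -0.5]
grip_width: 0.5
finger_force: 0.0
```

```bash
python3 -m inch '[0,0,0,0,0,0.025,1, 0,0,0,0,0,0.025,1, 0,0,0,0,0,0.025,1, 0,0,0,0,0,0.025,1, 0,0,0,0,0,0.018,1, 0,0,0,0,0,0,1, 0,0,0,0,0,0,1]'; python3 - <<'E'
from h import *
for n,w in(("top",(slice(120,240),slice(170,320))),("scene",(slice(140,320),slice(170,380)))):
    c=capture(n);cv2.imwrite(f"pics/{n}1.png",cv2.resize(c["image"][w],None,fx=3,fy=3)[:,:,::-1])
a=cv2.imread("pics/top1.png");b=cv2.imread("pics/scene1.png");k=np.zeros((540,800,3),np.uint8)
a=cv2.resize(a,(340,272));b=cv2.resize(b,(455,390));k[:272,:340]=a;k[:390,342:797]=b;cv2.imwrite("pics/p1.png",k)
E
```

```text
time: 3.75
tool_pos: [481.6, 133.6, 107.8]
tcp_rot: [-3.14, 0.0, 1.66]
contact_force: [-0.1, 0.4, 0.2]
grip_width: 0.8
finger_force: 0.0
```

View pics/p1.png

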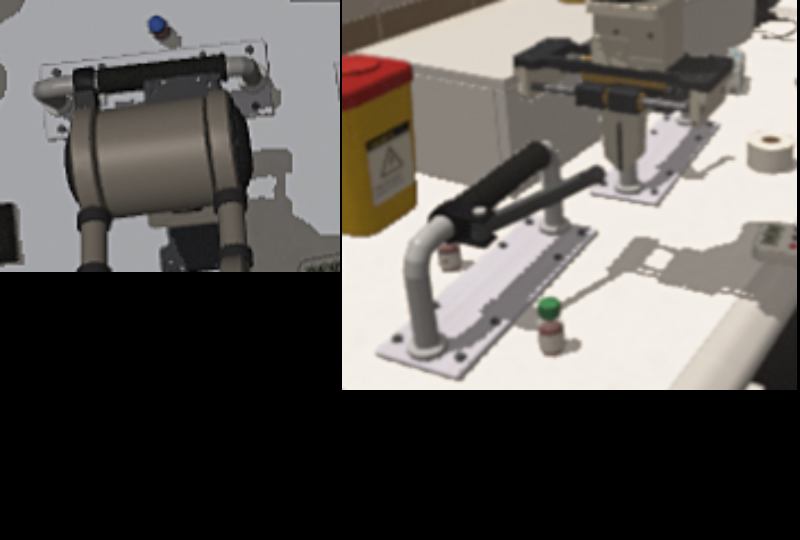

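The fingers are in front of the lever, close to its ball end at about (625,180) in the composite. I'll shift 10 mm towards the pivot and approach gently.

```bash
python3 -m inch '[0,0,0,0.0125,0,0,1, 0,0,0,0,0.01,0,1, 0,0,0,0,0.01,0,1, 0,0,0,0,0,0,1, 0,0,0,0,0,0,1]'; python3 -m inch '[0,0,0,0,0.01,0,1, 0,0,0,0,0.01,0,1, 0,0,0,0,0,0,1, 0,0,0,0,0,0,1]'
```

```text
time: 4.27
tool_pos: [497.6, 146.2, 108.1]
tcp_rot: [3.141, 0.0, 1.663]
contact_force: [0.3, 0.0, 0.4]
grip_width: 0.3
finger_force: 0.0
time: 4.6
tool_pos: [513.3, 147.5, 107.8]
tcp_rot: [-3.142, 0.0, 1.663]
contact_force: [0.6, -0.3, -0.7]
grip_width: 0.3
finger_force: 0.0
```

```bash
python3 -m inch '[0,0,0,0,0.005,0,1, 0,0,0,0,0.005,0,1, 0,0,0,0,0,0,1]'; python3 -m inch '[0,0,0,0,0.005,0,1, 0,0,0,0,0.005,0,1, 0,0,0,0,0,0,1]'; python3 - <<'E'
from h import *
c=capture("scene");cv2.imwrite("pics/s2.png",cv2.resize(c["image"][160:300,190:370],None,fx=4,fy=4)[:,:,::-1])
E
```

```text
time: 4.85
tool_pos: [521.6, 148.4, 108.1]
tcp_rot: [3.141, 0.0, 1.663]
contact_force: [-0.1, 1.3, 0.1]
grip_width: 0.3
finger_force: 0.0
time: 5.1
tool_pos: [529.6, 149.1, 108.1]
tcp_rot: [3.141, 0.0, 1.663]
contact_force: [0.3, -0.5, 1.0]
grip_width: 0.3
finger_force: 0.0
```

View pics/s2.png

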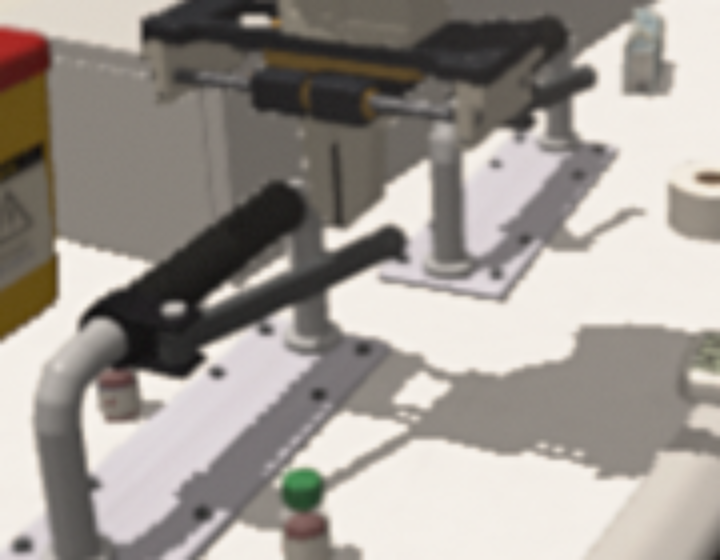

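The fingers show at about px (276,215), beyond and above the lever, with no contact. I'll compare that with where the reported TCP should appear.

```bash
python3 - <<'E'
from h import *
c=capture("scene");t=get_obs();p=t["tool_pos"];print(p,t["joint_positions"])
print("tip proj",proj(c,[p-[0,0,11],p]))
L=[(276,215.5)]
for z in(97,110,130,150,180):print(z,onz(c,L,z).round(0))
w=capture("wrist");print(w["pose"].round(2).tolist(),proj(w,[p-[0,0,11]]))
cv2.imwrite("pics/w.png",w["image"][:,:,::-1])
E
```

```text
[528.832768   149.07229066 107.91889694] [ 1.35313595e-01  4.77890124e-01  1.59062906e+00 -1.01247418e-04
  1.07318915e+00  4.34086410e-02]
tip proj [[277.32482309 230.5497256 ]
 [277.06450624 225.90214663]]
97 [[573.  88.  97.]]
110 [[557. 111. 110.]]
130 [[532. 146. 130.]]
150 [[508. 181. 150.]]
180 [[471. 233. 180.]]
[[1.0, -0.09, -0.02, 522.04], [0.09, 0.96, 0.26, 219.51], [0.0, -0.26, 0.96, 290.09], [0.0, 0.0, 0.0, 1.0]] [[318.04891074 231.62800652]]
```

View pics/w.png

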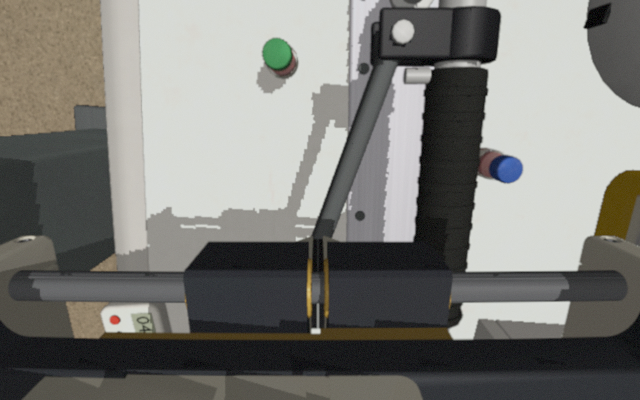

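The wrist view shows the fingers above the lever, with the pin at (403,31) and the green vial at (279,57). I'll check the wrist pose against these known points, and recast the fingertip from the earlier picture.

```bash
python3 - <<'E'
from h import *
w=capture("wrist");print(onz(w,[(403,31)],129),onz(w,[(279,57)],52),onz(w,[(503,168)],52))
o=get_obs();print(o["tool_pos"],o["tcp_rot"])
c=capture("scene")
for z in(97,110,120,130,140):print(z,onz(c,[(300.6,223)],z).round(0))
# tip edges in the present picture: column profile through fingers
im=c["image"]; print(im[195:236,280].tolist())
E
```

```text
[[556.06194512 256.87685226 129.        ]] [[493.53767182 251.51802912  52.        ]] [[657.99741486 192.84217557  52.        ]]
[528.58170998 149.08470162 107.93719119] [-3.14131558e+00  7.72713959e-05  1.66280083e+00]
97 [[503.  96.  97.]]
110 [[489. 118. 110.]]
120 [[479. 136. 120.]]
130 [[469. 153. 130.]]
140 [[459. 170. 140.]]
[[106, 100, 91], [106, 100, 91], [107, 100, 91], [107, 101, 91], [105, 99, 90], [108, 101, 91], [107, 102, 92], [107, 101, 92], [108, 103, 93], [108, 102, 92], [107, 102, 90], [107, 102, 92], [107, 100, 91], [107, 101, 91], [106, 100, 91], [106, 100, 90], [103, 97, 88], [102, 96, 86], [112, 107, 98], [161, 153, 142], [226, 215, 203], [246, 241, 234], [249, 244, 237], [233, 223, 210], [142, 136, 128], [66, 64, 62], [50, 48, 47], [49, 47, 45], [47, 46, 44], [48, 46, 45], [46, 44, 43], [42, 41, 39], [102, 97, 93], [201, 191, 181], [245, 239, 232], [245, 240, 234], [243, 239, 232], [243, 238, 231], [242, 237, 230], [243, 238, 231], [243, 238, 231]]
```

The reported pose is sound, but the visible fingertips sit near z = 125, about 28 mm higher than the overhang implies, and so just above the lever. I'll back off, lower 28 mm and check again.

```bash
python3 -m inch '[0,0,0,0,-0.03,0,1, 0,0,0,0,-0.03,0,1, 0,0,0,0,0,0,1, 0,0,0,0,0,0.018,1, 0,0,0,0,0,0.017,1, 0,0,0,0,0,0,1, 0,0,0,0,0,0,1]'; python3 - <<'E'
from h import *
c=capture("scene");im=c["image"][:,:,::-1].copy();p=get_obs()["tool_pos"]
from itertools import product
t=np.array([[.0919,.9958],[-.9958,.0919]]) 
a=np.array([-.0919,.9958,0]);b=np.array([.9958,.0919,0])
for zz in(80,97):
  q=proj(c,[p*[1,1,0]+[0,0,zz]+9.5*a+s*19*b for s in(-1,1)]);print(zz,q.round(1).tolist())
  for u in q:cv2.circle(im,tuple(int(round(k*8)) for k in u),6,(0,0,255),-1,cv2.LINE_AA,3)
cv2.imwrite("pics/s3.png",cv2.resize(im[160:300,200:380],None,fx=4,fy=4))
E
```

```text
time: 5.93
tool_pos: [480.9, 144.6, 79.8]
tcp_rot: [-3.141, 0.0, 1.663]
contact_force: [-0.1, -0.3, 0.3]
grip_width: 0.5
finger_force: 0.0
80 [[304.4, 245.5], [287.7, 242.1]]
97 [[304.2, 238.2], [287.4, 234.9]]
```

View pics/s3.png

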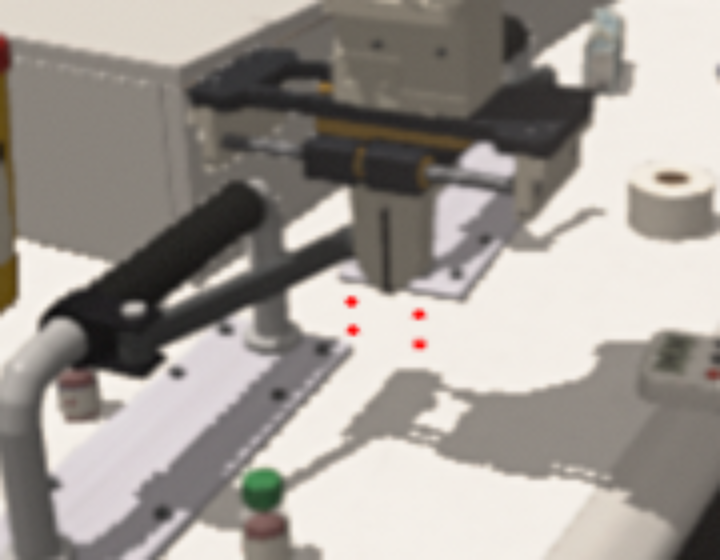

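The tips are now at about z = 104, seen at px (297,233). I'll lower another 12 mm, and work out the height of the gripper's end plates above the bar from their bottoms at px (253,199) and (331,213).

```bash
python3 - <<'E'
from h import *
c=capture("scene");p=get_obs()["tool_pos"];a=np.array([-.0919,.9958,0]);b=np.array([.9958,.0919,0])
for s,e in((95,0),(95,20),(95,37),(-95,0),(-95,20),(-95,37)):
  zs=np.arange(100,200,10);q=proj(c,[p*[1,1,0]+[0,0,z]+e*a+s*b for z in zs]);row=199 if s>0 else 213.5
  print(s,e,"z at bottom",np.interp(-row,-q[:,1],zs).round(0),"col",np.interp(-row,-q[:,1],q[:,0]).round(0))
q=proj(c,[p*[1,1,0]+[0,0,z] for z in range(90,120,5)]);print("tip centre z",np.interp(-233,-q[:,1],range(90,120,5)))
E
python3 -m inch '[0,0,0,0,0,0.015,1, 0,0,0,0,0.02,0,1, 0,0,0,0,0,0,1, 0,0,0,0,0,0,1]'
```

```text
95 0 z at bottom 162.0 col 256.0
95 20 z at bottom 170.0 col 250.0
95 37 z at bottom 176.0 col 245.0
-95 0 z at bottom 161.0 col 342.0
-95 20 z at bottom 170.0 col 338.0
-95 37 z at bottom 177.0 col 335.0
tip centre z 100.42288497695517
time: 6.37
tool_pos: [497.6, 146.2, 68.6]
tcp_rot: [3.14, 0.0, 1.663]
contact_force: [-0.4, -0.0, 0.2]
grip_width: 0.1
finger_force: 0.0
```

```bash
python3 -m inch '[0,0,0,0,0.005,0,1, 0,0,0,0,0.005,0,1, 0,0,0,0,0,0,1]'; python3 -m inch '[0,0,0,0,0.005,0,1, 0,0,0,0,0.005,0,1, 0,0,0,0,0,0,1]'; python3 -m inch '[0,0,0,0,0.005,0,1, 0,0,0,0,0,0,1]'
```

```text
time: 6.62
tool_pos: [504.7, 146.8, 68.2]
tcp_rot: [-3.141, 0.0, 1.663]
contact_force: [-3.1, 0.3, 2.0]
grip_width: 0.3
finger_force: 1.4
time: 6.87
tool_pos: [512.8, 147.4, 67.7]
tcp_rot: [-3.141, 0.0, 1.663]
contact_force: [-2.8, -0.6, 0.3]
grip_width: 0.2
finger_force: 1.8
time: 7.03
tool_pos: [516.6, 147.8, 67.6]
tcp_rot: [-3.14, 0.0, 1.663]
contact_force: [-4.6, -2.5, -0.8]
grip_width: 0.6
finger_force: 2.0
```

There is contact at about 3–5 N. I'll continue towards the stop, expected at TCP x of about 542.

```bash
python3 -m inch '[0,0,0,0,0.005,0,1, 0,0,0,0,0.005,0,1, 0,0,0,0,0.005,0,1, 0,0,0,0,0.005,0,1, 0,0,0,0,0,0,1]'; python3 -m inch '[0,0,0,0,0.0025,0,1, 0,0,0,0,0.0025,0,1, 0,0,0,0,0,0,1]'
```

```text
time: 7.45
tool_pos: [532.0, 148.8, 67.5]
tcp_rot: [-3.139, 0.001, 1.663]
contact_force: [-6.4, -3.1, 0.1]
grip_width: 0.2
finger_force: 3.0
time: 7.7
tool_pos: [535.5, 149.0, 67.4]
tcp_rot: [-3.138, 0.001, 1.663]
contact_force: [-7.2, -4.6, 1.2]
grip_width: 0.2
finger_force: 3.3
```

```bash
for i in 1 2 ; do python3 -m inch '[0,0,0,0,0.0025,0,1, 0,0,0,0,0,0,1]'|grep -E "tool_pos|contact"; done;  python3 -m inch '[0,0,0,0,0.0015,0,1, 0,0,0,0,0,0,1]'
```

```text
tool_pos: [537.3, 149.1, 67.4]
contact_force: [-6.5, -5.2, 0.4]
tool_pos: [539.3, 149.2, 67.4]
contact_force: [-6.8, -5.0, 0.7]
time: 8.2
tool_pos: [540.3, 149.2, 67.4]
tcp_rot: [-3.138, 0.002, 1.663]
contact_force: [-7.4, -5.9, 0.7]
grip_width: 0.5
finger_force: 3.7
```

```bash
for i in 1 2 ; do python3 -m inch '[0,0,0,0,0.0015,0,1, 0,0,0,0,0,0,1]'|grep -E "tool_pos|contact"; done
```

```text
tool_pos: [541.5, 149.2, 67.4]
contact_force: [-6.6, -6.3, 0.4]
tool_pos: [542.6, 149.3, 67.4]
contact_force: [-7.3, -6.3, 1.3]
```

```bash
python3 -m inch '[0,0,0,0,0.0015,0,1, 0,0,0,0,0,0,1]'|grep -E "tool_pos|contact"
```

```text
tool_pos: [543.7, 149.3, 67.3]
contact_force: [-7.6, -6.7, 1.8]
```

```bash
for i in 1 2 ; do python3 -m inch '[0,0,0,0,0.0015,0,1, 0,0,0,0,0,0,1]'|grep -E "tool_pos|contact"; done; python3 - <<'E'
from h import *
c=capture("scene");cv2.imwrite("pics/s4.png",cv2.resize(c["image"][180:290,200:340],None,fx=5,fy=5,interpolation=cv2.INTER_CUBIC)[:,:,::-1])
E
```

```text
tool_pos: [544.5, 149.3, 67.3]
contact_force: [-9.9, -7.0, 3.9]
tool_pos: [544.6, 149.3, 67.3]
contact_force: [-13.0, -7.8, 4.9]
```

View pics/s4.png

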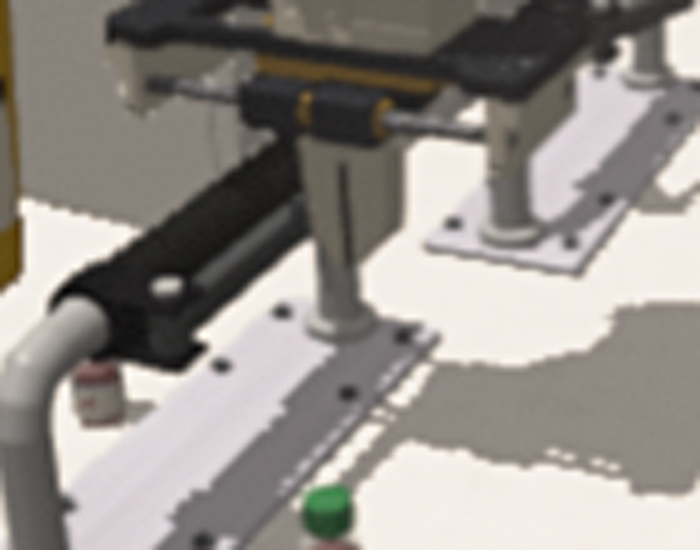

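The force has jumped to 13 N and the tool has stalled, and the picture shows the lever parallel to the bar with the fingers on its outer face, around (310,220). It is at the stop. I'll hold for about 1.2 s and then back off to let it spring out.

```bash
python3 -m inch '[0,0,0,0,0,0,1, 0,0,0,0,0,0,1, 0,0,0,0,0,0,1, 0,0,0,0,0,0,1, 0,0,0,0,0,0,1, 0,0,0,0,0,0,1, 0,0,0,0,0,0,1, 0,0,0,0,0,0,1, 0,0,0,0,0,0,1, 0,0,0,0,0,0,1]'; python3 -m inch '[0,0,0,0,0,0,1, 0,0,0,0,0,0,1, 0,0,0,0,0,0,1, 0,0,0,0,0,0,1]'; python3 -m inch '[0,0,0,0,-0.015,0,1, 0,0,0,0,-0.015,0,1, 0,0,0,0,-0.015,0,1, 0,0,0,0,-0.015,0,1, 0,0,0,0,-0.015,0,1, 0,0,0,0,0,0,1, 0,0,0,0,0,0,1, 0,0,0,0,0,0,1, 0,0,0,0,0,0,1]'
```

```text
time: 9.92
tool_pos: [544.6, 149.3, 67.3]
tcp_rot: [-3.134, 0.002, 1.663]
contact_force: [-13.0, -8.5, 4.2]
grip_width: 0.3
finger_force: 6.8
time: 10.25
tool_pos: [544.6, 149.3, 67.3]
tcp_rot: [-3.134, 0.002, 1.663]
contact_force: [-12.3, -7.5, 4.4]
grip_width: 0.1
finger_force: 6.8
time: 11.0
tool_pos: [489.4, 145.4, 68.2]
tcp_rot: [3.14, -0.0, 1.663]
contact_force: [0.9, -0.3, -0.1]
grip_width: 0.5
finger_force: 0.0
```

```bash
python3 - <<'E'
from h import *
c=capture("scene");cv2.imwrite("pics/s5.png",cv2.resize(c["image"][180:290,200:340],None,fx=5,fy=5,interpolation=cv2.INTER_CUBIC)[:,:,::-1])
E
```

```text
(no output)
```

View pics/s5.png

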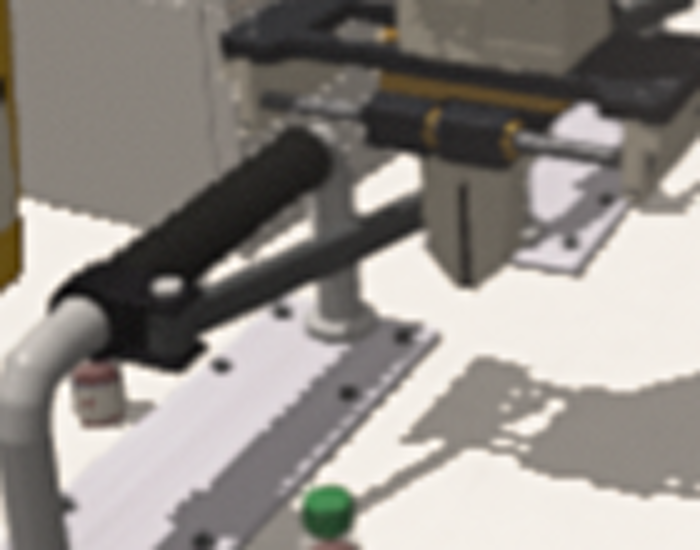

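The lever is fully out again, and the fingers are clear of it at about (465,270). Now the second press.

```bash
python3 -m inch '[0,0,0,0,0.01,0,1, 0,0,0,0,0.01,0,1, 0,0,0,0,0.008,0,1, 0,0,0,0,0.008,0,1, 0,0,0,0,0.008,0,1, 0,0,0,0,0.008,0,1, 0,0,0,0,0.006,0,1, 0,0,0,0,0.004,0,1, 0,0,0,0,0,0,1, 0,0,0,0,0,0,1]'; python3 -m inch '[0,0,0,0,0.002,0,1, 0,0,0,0,0.002,0,1, 0,0,0,0,0,0,1]'
```

```text
time: 11.88
tool_pos: [536.2, 148.9, 67.0]
tcp_rot: [-3.137, 0.001, 1.663]
contact_force: [-6.2, -4.5, 1.2]
grip_width: 0.0
finger_force: 3.4
time: 12.13
tool_pos: [539.2, 148.9, 67.0]
tcp_rot: [-3.136, 0.002, 1.662]
contact_force: [-8.1, -5.8, 1.5]
grip_width: 0.7
finger_force: 3.6
```

```bash
python3 -m inch '[0,0,0,0,0.002,0,1, 0,0,0,0,0.002,0,1, 0,0,0,0,0,0,1]'|grep -E "tool_pos|contact"; python3 -m inch '[0,0,0,0,0.0015,0,1, 0,0,0,0,0,0,1]'|grep -E "tool_pos|contact"; python3 -m inch '[0,0,0,0,0.0015,0,1, 0,0,0,0,0,0,1]'|grep -E "tool_pos|contact"
```

```text
tool_pos: [542.3, 149.0, 67.0]
contact_force: [-6.6, -7.0, 1.4]
tool_pos: [543.3, 149.1, 67.0]
contact_force: [-7.3, -6.2, 2.2]
tool_pos: [544.3, 149.1, 67.0]
contact_force: [-8.4, -6.7, 2.0]
```

```bash
python3 -m inch '[0,0,0,0,0.0015,0,1, 0,0,0,0,0,0,1, 0,0,0,0,0,0,1, 0,0,0,0,0,0,1, 0,0,0,0,0,0,1, 0,0,0,0,0,0,1, 0,0,0,0,0,0,1, 0,0,0,0,0,0,1]'|grep -E "tool_pos|contact|time"
```

```text
time: 13.38
tool_pos: [544.4, 149.1, 67.0]
contact_force: [-11.5, -8.3, 5.1]
```

At the stop again, with a steady force of about 12 N, so I'm handing in.

```bash
python3 -c "from plant import *; print(close_job())"
```

```text
the job is handed in; nothing more can be done
None
```

I pressed the brake lever to its stop, held it for over a second and let it spring fully out. I then pressed it to the stop again and handed in with it held there at about 14 N; the hand-in call returned no verdict.

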